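# Brake lever check on a handlebar rig

## Task

Check the freshly adjusted red brake lever: with the outside of the fingers press its red face in towards the bar, firmly but without forcing it, until it meets its stop short of the bar, let it spring fully out again, then press it in to its stop a second time. Finish while holding it there, so that the gap to the bar can be looked at. Only push: do not grip the lever or reach behind it, do not touch the bar, and leave the blue lever's rig and everything else on the bench where it is.

Things in the scene. Friction and masses are not known exactly. Their poses are not given: they have to be found in the camera images.
- brake_stand: The red-lever rig, fixed to the bench: a wooden base 100 x 200 x 20 mm with two wooden posts that carry a handlebar. Origin under the centre of the base, at the bench top; its z is up, its y runs along the bar, its x points from the bar to the side on which the lever stands (away from the robot, give or take 0.45 rad).
- brake_bar: The handlebar of the red-lever rig: 230 mm long along its y, black rubber grip 32 mm across, its axis level and 120 mm above the bench, top of grip at 136 mm; the steel lever clamp at its +y end reaches up to 137 mm. Origin at the middle of the bar, on its axis. Not to be touched.
- brake_pivot (a point): Pivot of the red lever (upright axis), 35 mm out from the bar's axis in stand x and 75 mm along stand y, 120 mm above the bench.
- brake_face: Red outer face of the lever, to be pressed: flat, 104 mm long, 24 mm high (108-132 mm above the bench), end bead 1 mm proud at the free (-y) end; clear below down to the wooden base. Origin at the middle of the outer surface, 86 mm from the pivot. x points level away from the bar (press to -x; with the lever out x is turned +0.278 rad from stand x, at the stop -0.022), y to the pivot, z up.
- brake_inner: The black inner face of the red lever, which looks at the bar: strip 96 x 24 mm, 11 mm behind the red face. Origin at its middle. Fingers do not belong on it.
- brake_lever (a joint): Angle of the red lever, rad: 0 fully out (its spring returns it there), growing as it is pressed towards the bar, 0.30 at its solid stop, where it is parallel to the bar with about 19 mm of air left and the middle of the face has gone about 26 mm. Pressed at the middle of the face it takes about 4 N to start and 9 N to reach the stop.
- lift_stand: The blue-lever rig, fixed to the bench, the same in shape and size but with a blue lever face. Origin under the centre of its base. To be left alone. Either rig may stand on the left or on the right.
- lift_lever (a joint): Angle of the blue lever in rad, 0 fully out, where it stays.
- jar: Bystander: amber jar with a steel cap, 54 mm across, 70 mm tall. Origin at its underside.
- glue: Bystander: white glue bottle with an orange cap, 60 mm across, 150 mm tall. Origin at its underside.
- screwdriver: Bystander: screwdriver with a yellow handle, lying down. Origin at its underside.
- tape: Bystander: green roll of tape, 90 mm across, 25 mm high, lying flat. Origin at its underside.
- mug: Bystander: blue mug, 80 mm across, 90 mm tall. Origin at its underside.
- wrench: Bystander: steel wrench, lying flat. Origin at its underside.
- wax: Bystander: orange block of ski wax, 90 x 45 x 28 mm. Origin at its underside.

How it is judged (in metres and radians):
On the way, in this order (a step that is already met when the one before it is completed fails the run):
1. the red lever is pressed in to its stop by fingers on its red face (joint over 0.275 rad, more than 2 N) (value of joint brake_lever above 0.275 rad and contact force between the fingers and brake_face above 2 N), for 0.1 s.
2. the red lever has sprung fully out again (joint under 0.03 rad) (value of joint brake_lever below 0.03 rad), for 0.1 s.
At the end, for the whole second after the job is handed in: The red lever is held still (under 0.05 rad/s) at its stop, over 0.275 of 0.30 rad, by fingers that press its red face with more than 2 N, after one full press and release; the blue lever is out (under 0.03 rad) (all of step 1 and velocity of joint brake_lever between -0.05 and 0.05 rad/s and value of joint lift_lever below 0.03 rad); the arm keeps its last pose, push and grip.
It fails at once if the lever is gripped or hooked: fingers on its inner face (over 2 N) (contact force between any of the fingers, the arm and brake_inner above 2 N).
It fails at once if the robot touches the bar of the red lever (over 4 N) (contact force between any of the fingers, the arm and brake_bar above 4 N).
It fails at once if the red lever is forced (over 60 N) (contact force between the fingers and brake_face above 60 N).
It fails at once if the robot touches the blue lever's rig (over 4 N) or presses its lever (over 0.06 rad) (contact force between any of the fingers, the arm and lift_stand above 4 N or value of joint lift_lever above 0.06 rad).
It fails at once if a bystander is lifted or moved by more than 25 mm (distance of any of jar, glue, screwdriver, tape, mug, wrench, wax from where it was at the start of the episode above 0.025 m).
It also fails if it takes over 38 s, if anything falls off the work surface, if the arm or the gripper's body presses on something with over 40 N, if the wrist force passes 120 N, or if a joint passes its speed limit or range.

## Robot

A 7-joint arm with a two-finger parallel gripper is mounted at the origin on the work surface. World frame = base frame: x ahead of the robot, y to its left, z up, the work surface at z = 0. Lengths are in mm, angles in rad, forces in N, time in s.
With the tool pointing down it reaches from about 425 to 875 mm from the base axis. Payload 4.7 kg.
Tool frame: the origin (TCP) lies at the very end of the fingers, on their centre line; the grasp point (between the pads) lies 19 mm behind it; z points along the fingers, y is the line along which they close (so a half turn about z gives the same grasp; the last joint's range is limited). The gripper opens to 87 mm and grips with 3 to 60 N. Pads are 19 mm wide; open, the fingers measure 117 mm over their backs; the gripper's body (75 mm by 190 mm) begins 51 mm behind the grasp point.
Start: joints at [1.343, 0.321, -0.07, 1.45, 0.023, 1.371, -0.057], TCP at [155.621, -631.116, 222.587] pointing down, gripper open.
Joint ranges: [-2.86, 2.86], [-0.3, 2.09], [-1.38, 1.24], [0.06, 2.45], [-1.56, 4.7], [0.09, 2.05], [-2.69, 2.69]. Speed limits (rad/s): [2.57, 2.57, 3.14, 3.14, 3.14, 3.14, 3.14].

## Interface

Orientations are given as a unit quaternion [x, y, z, w].
In Python, from workcell import sense, snapshot, camera_params, close_job gives the robot as it stands.
- The arm moves only by the tool carry_out, never from a script. Its argument "targets" is a list of rows, each an object with "travel": the shift along the world's x, y, z in mm, a list of three; "dr": the turn, a rotation vector about the world's x, y, z in rad, a list of three; "gripper": the closure, from 0 (fully open) to 1 (shut). In form: [{"travel": [tx, ty, tz], "dr": [rx, ry, rz], "gripper": gripper}, ...]. A call has 1 to 5 rows; each row is the pose to reach, as a shift and turn from the pose commanded when the call began; what a row does not reach only later rows make up. A row lasts 1/8 s, in which the tool goes at most 62.5 mm and 10.7 degrees, less where a joint would pass 70% of its speed; a pose out of reach is approached as far as the arm can. A call with a gripper value outside its range is refused whole. The fingers move at their own pace and stop on an object; the grip force is fixed at half the most. Time passes only in rows, so rows that repeat a pose let the fingers close. It gives the time, the measured TCP pose, the force, the opening and the grip force at its end, in the units of the state.
- sense(): the state, without advancing time (a new reading comes with each control period).
- snapshot(name): name is "side" or "top" or "wrist"; returns (picture, depth): 480x640x3 uint8, red, green, blue; 480x640 float32, mm along the optical axis (not along the pixel's ray), 0 where there is no reading.
- camera_params(name): a dict with "mtx" (3x3 intrinsics, pixels), "rvec" (rotation vector, rad) and "tvec" (3), from world to camera coordinates, as OpenCV has them. Camera axes: x right, y down, z forward; pixel columns grow to the right and rows downward; lengths in mm; the calibration is good to about 2 mm. A picture is of the moment at which its call begins: read the wrist's pose just before it. camera_params takes no time and is no camera call; for the wrist camera it gives the pose at the moment of the call.
- close_job(): hands the job in; it is judged then, once.
The state is a dict: "time_s": time; "joint_pos": joint angles; "qd": joint speeds; "joint_torque": joint torques, N m; "position": TCP position; "orientation": TCP orientation; "ft_force": force on the tool from outside, world axes, zero at the start; "moment": the same for the moment, N m; "opening": opening from 0.0 (shut) to 1.0 (fully open); "gripper_force": force on a finger pad.
Only numpy, scipy, OpenCV 4.12 (cv2) and the standard library are available. Lean on these libraries where they do the work, as an engineer would, in place of code of your own. Each camera call takes 0.05 s, during which the arm holds its last target. There are 200 camera calls.

## Working session

There is one attempt and no reset: what is moved stays moved. The work goes in short steps, Python scripts to look and compute and a tool call to move; the robot and the scene stay as the last step left them, time stands still between calls to the robot, and variables do not carry over. Pictures are saved under pics/ and viewed, at most 10 in all, crops included, and the job is handed in when it is done.

Besides the shell and the picture viewer there is one more tool, called after ">>>" by a JSON object that holds its "op" and its "data". carry_out: Moves the arm, as the interface text tells. Its arguments: {"type":"object","properties":{"targets":{"type":"array","items":{"type":"object","properties":{"travel":{"type":"array","items":{"type":"number"}},"dr":{"type":"array","items":{"type":"number"}},"gripper":{"type":"number"}}}}},"required":["targets"]}

```bash
mkdir -p pics
cat > h.py <<'E'
import numpy as np, cv2
from workcell import sense, snapshot, camera_params, close_job
def cloud(name):
    p=camera_params(name); img,d=snapshot(name)
    R=cv2.Rodrigues(np.array(p["rvec"],float))[0]; t=np.array(p["tvec"],float).ravel(); K=np.array(p["mtx"])
    v,u=np.mgrid[0:480,0:640]
    c=np.stack([(u-K[0,2])/K[0,0]*d,(v-K[1,2])/K[1,1]*d,d],-1)
    w=(c-t)@R
    w[d<=0]=np.nan
    return img,d,w
E
python3 - <<'E'
from h import *
s=sense(); print(s["time_s"],s["position"],s["orientation"],s["opening"])
ims=[]
for n in ["top","side"]:
    img,d,w=cloud(n); np.savez(n,img=img,w=w); ims.append(img)
    hsv=cv2.cvtColor(img,cv2.COLOR_RGB2HSV)
    m=((hsv[...,0]<6)|(hsv[...,0]>174))&(hsv[...,1]>150)&(hsv[...,2]>60)
    k,l,st,ce=cv2.connectedComponentsWithStats(m.astype(np.uint8))
    for i in range(1,k):
        if st[i,4]>30: 
            q=w[l==i]; print(n,st[i],ce[i],np.nanmedian(q,0),np.nanmin(q,0),np.nanmax(q,0))
for n,i in zip("ab",ims): cv2.imwrite(f"pics/{n}.png",cv2.cvtColor(i,cv2.COLOR_RGB2BGR))
E
```

```text
0.0 [ 155.48496794 -630.57388107  221.46336147] [ 9.92696867e-01  1.20631900e-01 -1.61332907e-04 -9.21492550e-04] 1.0030803290341233
top [322 143  10  29 269] [326.70260223 156.67286245] [878.55008925 -30.96912261  36.26522078] [834.91761712 -45.6856677    2.55893176] [924.6565661  -17.03986642  49.78319611]
top [255 145  11  30 278] [259.73741007 158.94244604] [877.05714238 177.8951845   35.818444  ] [834.52188686 162.57394758  -4.37975324] [925.81841258 197.2809543   47.83121969]
side [231 204  32  28 453] [247.38852097 217.55187638] [864.92743318 -23.32928104  34.49553053] [831.21338679 -46.66058884   2.78412208] [923.34586621 -10.20605656  42.45031116]
side [169 250  35  31 493] [187.26774848 263.87829615] [868.0487956  182.73950694  35.52804747] [ 8.31646350e+02  1.64858342e+02 -8.29303622e-01] [925.04057678 195.90470041  40.50800982]
```

View pics/a.png

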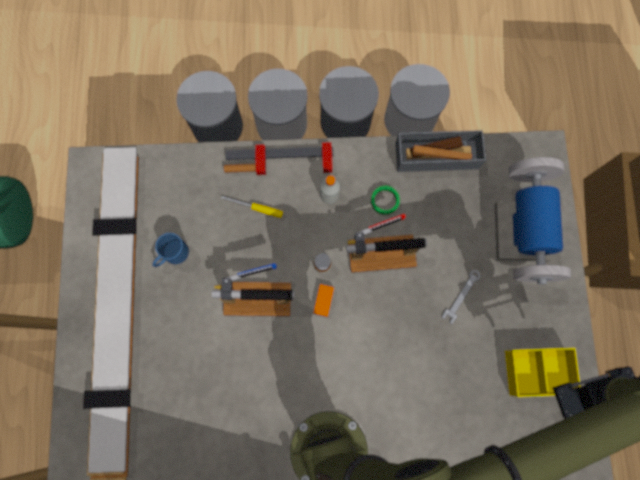

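View pics/b.png

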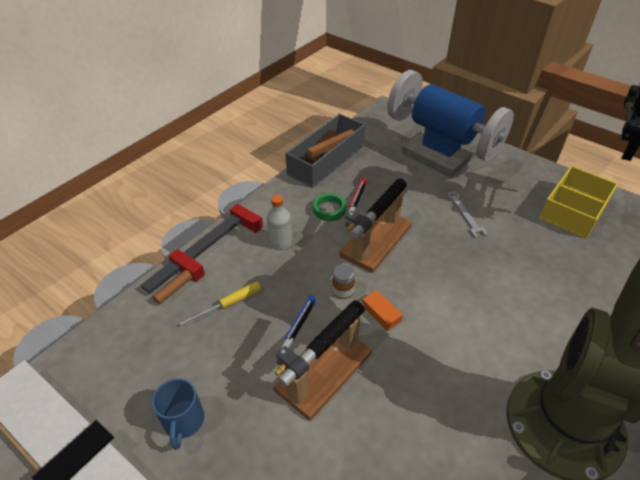

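The red rig is the right-hand one: lever at about (365,232)-(405,216) in the top view, with the bar at (360,247)-(425,243). The blue rig is on the left. The tape at (385,199) and the glue at (330,188) are beyond the red lever. Next I'll measure.

Run:
```python
from h import *
for n in ["top","side"]:
    f=np.load(n+".npz"); img,w=f["img"],f["w"]
    hsv=cv2.cvtColor(img,cv2.COLOR_RGB2HSV); h,s,v=[hsv[...,i] for i in range(3)]
    roi=(w[...,0]>450)&(w[...,0]<800)&(w[...,1]<20)&(w[...,1]>-350)
    R=roi&((h<8)|(h>172))&(s>120)&(w[...,2]>95)&(w[...,2]<145)
    B=roi&(v<60)&(w[...,2]>115)&(w[...,2]<145)
    W=roi&(h>8)&(h<20)&(s>90)&(abs(w[...,2]-20)<6)
    for nm,m in [("red",R),("bar",B),("base",W)]:
        q=w[m]; 
        if len(q)<5: print(n,nm,len(q)); continue
        (c,sz,a)=cv2.minAreaRect(q[:,:2].astype(np.float32)); vx=cv2.fitLine(q[:,:2].astype(np.float32),cv2.DIST_HUBER,0,.01,.01).ravel()
        print(n,nm,len(q),np.round(np.median(q,0)),np.round(q.min(0)),np.round(q.max(0)),"rect",np.round(c),np.round(sz),round(a,1),"line",np.round(vx,3))
    for nm,(lo,hi) in {"green":(45,85),"orange":(5,18)}.items():
        m=(h>lo)&(h<hi)&(s>150)&(w[...,2]>10)&(w[...,0]>400)&(w[...,0]<850)&(abs(w[...,1]+50)<200)
        if m.sum(): print(n,nm,np.round(np.median(w[m],0)),m.sum(),np.round(np.nanmax(w[m],0)))
```

```text
top red 60 [ 646. -228.  133.] [ 558. -287.  110.] [ 659. -143.  143.] rect [ 596. -215.] [115. 106.] 25.6 line [ 2.55000e-01 -9.67000e-01  6.41759e+02 -2.03579e+02]
top bar 585 [ 567. -210.  134.] [ 548. -293.  115.] [644. -99. 144.] rect [ 597. -194.] [ 90. 195.] 2.9 line [ 4.30000e-02 -9.99000e-01  5.67123e+02 -2.09527e+02]
top base 1074 [ 545. -185.   21.] [ 451. -288.   14.] [623.  12.  26.] rect [ 552. -130.] [135. 327.] 15.7 line [ 1.17000e-01 -9.93000e-01  5.45063e+02 -1.86464e+02]
top green [ 736. -207.   25.] 239 [778.  94. 138.]
top orange [ 531. -125.   24.] 1688 [776. 150. 159.]
side red 64 [ 644. -211.  132.] [ 550. -242.  109.] [ 659. -137.  135.] rect [ 621. -178.] [ 60. 137.] 48.1 line [ 2.86000e-01 -9.58000e-01  6.40227e+02 -1.96801e+02]
side bar 860 [ 564. -188.  133.] [ 546. -296.  115.] [642. -91. 141.] rect [ 595. -191.] [ 90. 205.] 3.0 line [ 1.20000e-02 -1.00000e+00  5.63873e+02 -1.96334e+02]
side base 1512 [ 547. -179.   21.] [ 450. -287.   14.] [614.  16.  26.] rect [ 550. -123.] [137. 319.] 15.3 line [ 9.80000e-02 -9.95000e-01  5.46418e+02 -1.77389e+02]
side green [ 730. -197.   21.] 303 [ 773. -158.   32.]
side orange [458.  -5.  25.] 1392 [774. 150. 155.]
```

>>> {"op": "carry_out", "data": {"targets": [{"travel":[35,30,20],"dr":[0,0,-0.02],"gripper":1},{"travel":[75,60,30],"dr":[0,0,-0.04],"gripper":1},{"travel":[115,95,30],"dr":[0,0,-0.06],"gripper":1},{"travel":[155,125,30],"dr":[0,0,-0.08],"gripper":1},{"travel":[195,160,30],"dr":[0,0,-0.1],"gripper":1}]}}

```text
time_s: 0.72
position: [351.5, -470.0, 252.1]
orientation: [0.998, 0.07, -0.0, -0.0]
ft_force: [0.6, 0.4, -0.0]
opening: 0.518
gripper_force: 0.0
```

>>> {"op": "carry_out", "data": {"targets": [{"travel":[40,30,0],"dr":[0,0,-0.02],"gripper":1},{"travel":[80,60,0],"dr":[0,0,-0.04],"gripper":1},{"travel":[120,95,0],"dr":[0,0,-0.06],"gripper":1},{"travel":[160,125,0],"dr":[0,0,-0.08],"gripper":1},{"travel":[200,160,0],"dr":[0,0,-0.1],"gripper":1}]}}

```text
time_s: 1.35
position: [551.3, -310.4, 252.0]
orientation: [1.0, 0.02, -0.0, 0.0]
ft_force: [0.4, -0.2, -0.1]
opening: 0.019
gripper_force: 0.0
```

>>> {"op": "carry_out", "data": {"targets": [{"travel":[40,35,0],"dr":[0,0,0],"gripper":1},{"travel":[80,70,0],"dr":[0,0,0],"gripper":1},{"travel":[115,100,0],"dr":[0,0,0],"gripper":1},{"travel":[140,115,0],"dr":[0,0,0],"gripper":1},{"travel":[140,115,0],"dr":[0,0,0],"gripper":1}]}}

```text
time_s: 1.98
position: [691.8, -192.8, 251.0]
orientation: [1.0, 0.023, -0.001, -0.001]
ft_force: [-0.4, 0.1, -0.5]
opening: 0.004
gripper_force: 0.0
```

Run:
```python
from h import *
img,d,w=cloud("wrist")
cv2.imwrite("pics/w.png",cv2.cvtColor(img,cv2.COLOR_RGB2BGR))
hsv=cv2.cvtColor(img,cv2.COLOR_RGB2HSV); h,s,v=[hsv[...,i] for i in range(3)]
R=((h<8)|(h>172))&(s>120)&(w[...,2]>100)&(w[...,2]<140)
B=(v<60)&(w[...,2]>125)&(w[...,2]<140)&(w[...,0]<600)
for m in (R,B):
    q=w[m]; print(len(q))
    if len(q)>20:
        b=q[:,:2].astype(np.float32)
        print(np.median(q,0),q.min(0),q.max(0),cv2.minAreaRect(b),cv2.fitLine(b,cv2.DIST_HUBER,0,.01,.01).ravel())
print(sense()["position"])
```

```text
655
[ 652.57209892 -229.47290359  129.24446308] [ 636.11805495 -243.50097131  110.23774579] [ 658.48515989 -175.54353775  134.03004407] ((647.80712890625, -208.93939208984375), (11.174013137817383, 69.87714385986328), 10.205633163452148) [ 2.9018700e-01 -9.5696998e-01  6.5288672e+02 -2.2562065e+02]
52
[ 572.94792079 -198.04364128  135.8995596 ] [ 556.34043419 -199.11410279  129.50397496] [ 581.74939691 -197.07422013  138.00808681] ((569.0653076171875, -198.105224609375), (25.437158584594727, 0.8649737238883972), 2.6994218826293945) [ 9.9741793e-01  7.1815535e-02  5.7394507e+02 -1.9795618e+02]
[ 690.67950681 -195.11867085  251.38046093]
```

View pics/w.png

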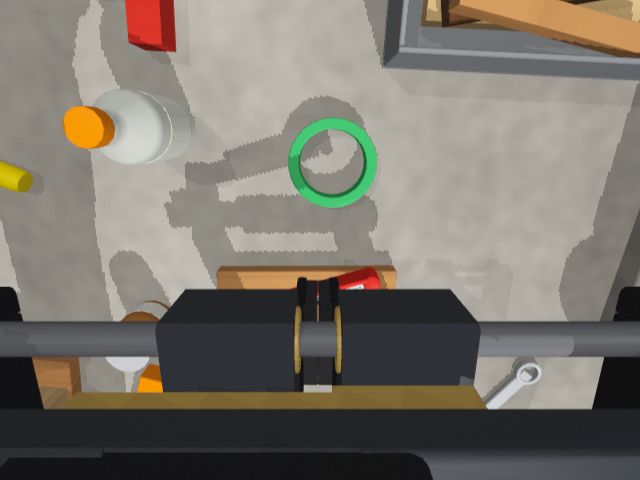

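The wrist view shows the red lever's free end at (375,278). Beyond it there is clear bench, with the tape at (333,163) and the glue well to the left. The middle of the face comes out near (643,-194), so I'll descend at x=690.

>>> {"op": "carry_out", "data": {"targets": [{"travel":[0,0,-40],"dr":[0,0,0],"gripper":1},{"travel":[0,0,-80],"dr":[0,0,0],"gripper":1},{"travel":[0,0,-120],"dr":[0,0,0],"gripper":1},{"travel":[0,0,-145],"dr":[0,0,0],"gripper":1},{"travel":[0,0,-145],"dr":[0,0,0],"gripper":1}]}}

```text
time_s: 2.65
position: [687.7, -197.8, 104.9]
orientation: [1.0, 0.02, -0.003, -0.0]
ft_force: [-0.3, 0.5, 0.7]
opening: 0.002
gripper_force: 0.0
```

>>> {"op": "carry_out", "data": {"targets": [{"travel":[-8,0,0],"dr":[0,0,0],"gripper":1},{"travel":[-16,0,0],"dr":[0,0,0],"gripper":1},{"travel":[-24,0,0],"dr":[0,0,0],"gripper":1},{"travel":[-30,0,0],"dr":[0,0,0],"gripper":1},{"travel":[-30,0,0],"dr":[0,0,0],"gripper":1}]}}

```text
time_s: 3.28
position: [660.2, -196.3, 108.0]
orientation: [1.0, 0.021, 0.0, 0.0]
ft_force: [0.1, 0.0, 0.5]
opening: 0.009
gripper_force: 0.0
```

>>> {"op": "carry_out", "data": {"targets": [{"travel":[-4,0,0],"dr":[0,0,0],"gripper":1},{"travel":[-8,0,0],"dr":[0,0,0],"gripper":1},{"travel":[-12,0,0],"dr":[0,0,0],"gripper":1},{"travel":[-15,0,0],"dr":[0,0,0],"gripper":1},{"travel":[-15,0,0],"dr":[0,0,0],"gripper":1}]}}

```text
time_s: 3.9
position: [647.5, -197.2, 108.5]
orientation: [1.0, 0.021, 0.002, 0.001]
ft_force: [4.9, -1.9, 0.4]
opening: 0.004
gripper_force: 2.4
```

>>> {"op": "carry_out", "data": {"targets": [{"travel":[-4,0,0],"dr":[0,0,0],"gripper":1},{"travel":[-8,0,0],"dr":[0,0,0],"gripper":1},{"travel":[-8,0,0],"dr":[0,0,0],"gripper":1}]}}

```text
time_s: 4.28
position: [640.1, -197.9, 108.8]
orientation: [1.0, 0.021, 0.003, 0.001]
ft_force: [7.3, -3.9, -0.9]
opening: 0.007
gripper_force: 3.1
```

>>> {"op": "carry_out", "data": {"targets": [{"travel":[-4,0,-1],"dr":[0,0,0],"gripper":1},{"travel":[-8,0,-2],"dr":[0,0,0],"gripper":1},{"travel":[-8,0,-2],"dr":[0,0,0],"gripper":1}]}}

```text
time_s: 4.65
position: [633.4, -198.4, 108.2]
orientation: [1.0, 0.021, 0.005, 0.002]
ft_force: [7.2, -3.6, 2.8]
opening: 0.002
gripper_force: 3.6
```

>>> {"op": "carry_out", "data": {"targets": [{"travel":[-3,0,0],"dr":[0,0,0],"gripper":1},{"travel":[-5,0,0],"dr":[0,0,0],"gripper":1},{"travel":[-5,0,0],"dr":[0,0,0],"gripper":1}]}}

```text
time_s: 5.03
position: [628.7, -199.3, 108.2]
orientation: [1.0, 0.02, 0.005, 0.003]
ft_force: [8.4, -4.9, 1.7]
opening: 0.007
gripper_force: 4.1
```

>>> {"op": "carry_out", "data": {"targets": [{"travel":[-3,0,0],"dr":[0,0,0],"gripper":1},{"travel":[-5,0,0],"dr":[0,0,0],"gripper":1},{"travel":[-5,0,0],"dr":[0,0,0],"gripper":1}]}}

```text
time_s: 5.4
position: [626.3, -199.3, 108.4]
orientation: [1.0, 0.02, 0.008, 0.003]
ft_force: [15.3, -6.0, -3.4]
opening: 0.006
gripper_force: 7.5
```

>>> {"op": "carry_out", "data": {"targets": [{"travel":[-2,0,0],"dr":[0,0,0],"gripper":1},{"travel":[-3,0,0],"dr":[0,0,0],"gripper":1},{"travel":[-3,0,0],"dr":[0,0,0],"gripper":1}]}}

```text
time_s: 5.78
position: [626.1, -199.4, 108.5]
orientation: [1.0, 0.021, 0.011, 0.003]
ft_force: [21.8, -7.1, -7.5]
opening: 0.005
gripper_force: 11.2
```

The force rose sharply while the position stayed fixed, so it is at the stop. I'll check the lever angle once from the fixed cameras.

Run:
```python
from h import *
for n in ("side","top","wrist"):
    img,d,w=cloud(n)
    cv2.imwrite(f"pics/s_{n}.png",cv2.cvtColor(img,cv2.COLOR_RGB2BGR))
    hsv=cv2.cvtColor(img,cv2.COLOR_RGB2HSV); h,s,v=[hsv[...,i] for i in range(3)]
    R=((h<8)|(h>172))&(s>120)&(w[...,2]>100)&(w[...,2]<140)&(w[...,0]>590)&(w[...,0]<670)&(w[...,1]<-90)&(w[...,1]>-260)
    q=w[R]; print(n,len(q))
    if len(q)>8: print(np.median(q,0),q.min(0),q.max(0),cv2.fitLine(q[:,:2].astype(np.float32),cv2.DIST_HUBER,0,.01,.01).ravel())
```

```text
side 94
[ 612.11956393 -211.82149006  131.57748136] [ 602.28681825 -256.79847919  110.83974432] [ 626.46521968 -141.19949704  139.00191622] [ 6.4273797e-02  9.9793231e-01  6.1162946e+02 -2.0952417e+02]
top 4
wrist 0
```

View pics/s_side.png

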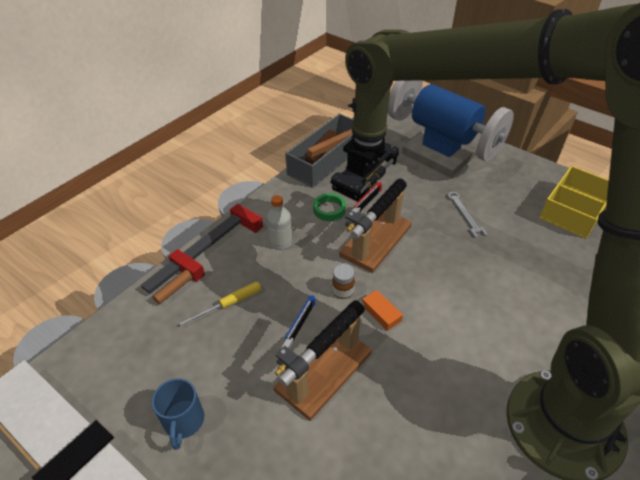

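The side view shows the red lever at (370,190) lying parallel to the bar and the gripper clear above it. Its line turned from about +0.29 to about -0.06 rad, which matches the stop. Now I'll release it fully.

>>> {"op": "carry_out", "data": {"targets": [{"travel":[10,0,0],"dr":[0,0,0],"gripper":1},{"travel":[22,0,0],"dr":[0,0,0],"gripper":1},{"travel":[34,0,0],"dr":[0,0,0],"gripper":1},{"travel":[46,0,0],"dr":[0,0,0],"gripper":1},{"travel":[56,0,0],"dr":[0,0,0],"gripper":1}]}}

```text
time_s: 6.55
position: [672.1, -197.1, 104.7]
orientation: [1.0, 0.021, -0.001, 0.0]
ft_force: [0.1, 0.2, -0.2]
opening: 0.003
gripper_force: 0.0
```

>>> {"op": "carry_out", "data": {"targets": [{"travel":[0,0,0],"dr":[0,0,0],"gripper":1},{"travel":[0,0,0],"dr":[0,0,0],"gripper":1},{"travel":[0,0,0],"dr":[0,0,0],"gripper":1}]}}

```text
time_s: 6.92
position: [672.1, -196.5, 105.5]
orientation: [1.0, 0.021, -0.0, 0.0]
ft_force: [0.4, 0.2, 0.2]
opening: 0.009
gripper_force: 0.0
```

Run:
```python
from h import *
img,d,w=cloud("side")
hsv=cv2.cvtColor(img,cv2.COLOR_RGB2HSV); h,s,v=[hsv[...,i] for i in range(3)]
R=((h<8)|(h>172))&(s>120)&(w[...,2]>100)&(w[...,2]<140)&(w[...,0]>590)&(w[...,0]<670)&(w[...,1]<-90)&(w[...,1]>-260)
q=w[R]; print(len(q),np.median(q,0),cv2.fitLine(q[:,:2].astype(np.float32),cv2.DIST_HUBER,0,.01,.01).ravel())
```

```text
64 [ 643.69328348 -211.78506091  132.46368152] [ 2.8152436e-01 -9.5955408e-01  6.3855261e+02 -1.9273251e+02]
```

The lever is fully out again, with its line back at 0.285 rad. Now the second press, to the same command depth (-56).

>>> {"op": "carry_out", "data": {"targets": [{"travel":[-6,0,0],"dr":[0,0,0],"gripper":1},{"travel":[-12,0,0],"dr":[0,0,0],"gripper":1},{"travel":[-18,0,0],"dr":[0,0,0],"gripper":1},{"travel":[-23,0,0],"dr":[0,0,0],"gripper":1},{"travel":[-28,0,0],"dr":[0,0,0],"gripper":1}]}}

```text
time_s: 7.6
position: [646.5, -197.2, 106.7]
orientation: [1.0, 0.021, 0.003, 0.001]
ft_force: [6.2, -2.1, -1.4]
opening: 0.004
gripper_force: 2.8
```

>>> {"op": "carry_out", "data": {"targets": [{"travel":[-5,0,0],"dr":[0,0,0],"gripper":1},{"travel":[-10,0,0],"dr":[0,0,0],"gripper":1},{"travel":[-15,0,0],"dr":[0,0,0],"gripper":1},{"travel":[-19,0,0],"dr":[0,0,0],"gripper":1},{"travel":[-22,0,0],"dr":[0,0,0],"gripper":1}]}}

```text
time_s: 8.22
position: [626.3, -199.5, 107.5]
orientation: [1.0, 0.02, 0.005, 0.003]
ft_force: [12.5, -5.6, -3.3]
opening: 0.005
gripper_force: 6.6
```

>>> {"op": "carry_out", "data": {"targets": [{"travel":[-3,0,0],"dr":[0,0,0],"gripper":1},{"travel":[-6,0,0],"dr":[0,0,0],"gripper":1},{"travel":[-6,0,0],"dr":[0,0,0],"gripper":1},{"travel":[-6,0,0],"dr":[0,0,0],"gripper":1},{"travel":[-6,0,0],"dr":[0,0,0],"gripper":1}]}}

```text
time_s: 8.85
position: [626.0, -199.5, 107.8]
orientation: [1.0, 0.021, 0.011, 0.003]
ft_force: [24.9, -7.6, -12.3]
opening: 0.006
gripper_force: 12.3
```

The lever is held at the stop at the same x as before (626), with about 25 N. Handing in.

```bash
python3 -c "
from h import *
s=sense(); print(s['position'],s['ft_force'],np.abs(s['qd']).max()); print(close_job())"
```

```text
[ 626.01791601 -199.46892451  107.79490719] [ 24.87607202  -7.61655534 -12.27305925] 0.0016965932290924587
the job is handed in; nothing more can be done
None
```

I pressed the red lever to its stop, let it spring fully out, and pressed it in again; it was held there at about 25 N when I handed the job in, but no verdict came back.

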